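# Lower the laser shield over the specimen on its ratchet arm

## Task

The amber laser shield is parked up on its ratchet arm. Press the thumb pad on the tail of the ratchet pawl down until the pawl flips over and stays free of the teeth, then push the shield down by the bar across its end until the arm rests fully down on its stop post over the specimen stage. Only push with the fingers: do not pull the shield up, and leave the dish and all the loose things where they are.

Things in the scene. Friction and masses are not known exactly. Their poses are not given: they have to be found in the camera images.
- rig: fixed black optical breadboard, 300 x 450 x 12 mm, that carries the whole rig: a specimen stage (top 76 mm above the bench) and, beside it, the shield stand. Origin at the centre of its underside; its +x axis points away from the robot (within about 0.3 rad), its +y axis to the robot's left, along the lowered shield arm; z up. The hinge axis of the shield and the pivot axis of the pawl are both parallel to its x axis
- hinge (a point): point on the hinge axis of the shield arm, 112 mm above the bench, 55 mm to the -y side of the board's centre; the toothed steel quadrant of the arm (55 mm radius) turns about it
- shield (a joint): angle of the shield arm above level, rad: 0 = fully down, level, on the rubber-tipped stop post; up to 1.4 = raised. It starts parked at 0.7 to 1.2. A counterbalance spring and a stiff hinge hold it where it is left, so it does not drop by itself; with the pawl free it takes 1 to 5 N on the end bar to push it down. With the pawl in the teeth it cannot go down more than one tooth (0.22 rad)
- push_bar (a point): centre of the round aluminium bar across the free end of the shield arm, 16 mm diameter, 100 mm long, parallel to the board's x axis, 225 mm from the hinge axis and 13 mm to the -x side of point hinge. It is the highest part of the raised shield, whose amber plate (150 x 135 x 4 mm) hangs between the bar and the hinge. Fully down its centre is 112 mm above the bench
- pawl (a joint): angle of the steel ratchet pawl, rad: 0 = hook down in the teeth, 0.4 = tail fully down, hook clear of the teeth. An over-centre spring holds it at either end and throws it over at 0.2; pressed past that, it stays free by itself. Starts at 0 to 0.1
- pawl_pad (a point): centre of the top face of the ribbed steel thumb pad on the pawl's tail, 26 mm (board x) x 28 mm (board y) x 7 mm, about 170 mm above the bench at the start; 126 mm to the -y side and 1 mm to the +x side of point hinge. Pressed, it goes nearly straight down by 23 mm, thrown over half-way, and takes 3 to 6 N at first. Nothing stands above it or within 100 mm below it
- dish: loose glass specimen dish, 37 mm across, 12 mm high, standing on the stage under where the shield comes down; origin at the centre of its underside
- canister: loose clear objective canister with black screw lid, 36 mm across, 55 mm high, upright on the breadboard about 90 mm to the +x side of the thumb pad; origin at the centre of its underside
- driver: loose screwdriver with black handle, 170 mm long, 26 mm thick, lying on the breadboard on the robot's side of the stand; origin under its middle
- lens_ring: loose black lens ring, 31 mm across, 12 mm high, lying on the breadboard on the far side of the stand; origin at the centre of its underside
- post: loose steel optics post on a round foot, 32 mm across the foot, 60 mm high, upright on the breadboard on the robot's side of the thumb pad; origin at the centre of its underside
- solvent: loose white bottle, 48 mm across, 115 mm high, on the bench to the left; origin at the centre of its underside
- slide_box: loose grey slide box, 85 x 170 x 34 mm, on the bench to the right; origin at the centre of its underside
- beaker: loose glass beaker, 60 mm across, 75 mm high, on the bench to the left; origin at the centre of its underside

How it is judged:
By the outcome, as a careful person would: the job done as asked, in the order asked, and still so for the second after the job is handed in, with the robot touching nothing.
It also fails if it takes over 48 s, if anything falls off the work surface, if the arm or the gripper's body presses on something with over 40 N, if the wrist force passes 120 N, or if a joint passes its speed limit or range.

## Robot

A 6-joint arm with a two-finger parallel gripper is mounted at the origin on the work surface. World frame = base frame: x ahead of the robot, y to its left, z up, the work surface at z = 0. Lengths are in mm, angles in degrees, forces in N, time in s.
With the tool pointing down it reaches from about 300 to 850 mm from the base axis. Payload 4.2 kg.
Tool frame: the origin (TCP) lies on the front face of the gripper's body, between the roots of the fingers; the fingertips stand 78 mm ahead of it and the grasp point (between the pads) lies 60 mm ahead of it; x points along the fingers, y is the direction in which the jaws open and shut, and the axes are right-handed (so a half turn about x gives the same grasp; the last joint's range is limited). The gripper opens to 91 mm and grips with 3 to 60 N. Pads are 32 mm wide; open, the fingers measure 118 mm over their backs; the gripper's body (76 mm by 178 mm) begins 60 mm behind the grasp point.
Start: joints at [-1.146, 18.312, 89.639, -0, 72.044, -1.146], TCP at [575.009, 0.001, 292.276] pointing down, gripper open.
Joint ranges: [-177.97, 177.97], [-48.28, 115.42], [12.27, 149.76], [-77.06, 257.06], [2.81, 150.46], [-146.56, 146.56]. Speed limits (degrees/s): [147.25, 147.25, 180, 180, 180, 180].

## Interface

Orientations are given as [roll, pitch, yaw] about the fixed x, y, z axes, in that order (R = Rz(yaw) Ry(pitch) Rx(roll)).
In Python, from workcell import status, viewer, env gives the robot as it stands. The module is installed in compiled form; this text tells all that it offers.
- The arm moves only by the tool move_arm, never from a script. Its argument "moves" is a list of rows, each a list of 3 entries, a list of its own where there are three numbers: the shift along the tool's x, y, z in cm, then the turn about the tool's x in rad, then the gripper's target within -1 to 1 (fully open at 1, half-way at 0, shut at -1). A call has 1 to 20 rows; each row is the pose to reach, as a shift and turn from the pose commanded when the call began, along the tool's axes at that moment; what a row does not reach only later rows make up. A row lasts 1/8 s, in which the tool goes at most 62.5 mm and 10.7 degrees, less where a joint would pass 70% of its speed; a pose out of reach is approached as far as the arm can. A call with a gripper value outside its range is refused whole. The fingers move at their own pace and stop on an object; "force" is the grip in N (left out, the last holds). Time passes only in rows, so rows that repeat a pose let the fingers close. It gives the time, the measured TCP pose, the force and the opening at its end, in the units of the state.
- status.state(): the state, without advancing time (a new reading comes with each control period).
- viewer.grab_frame(name): name is "scene" or "side" or "wrist"; returns the picture (384x512x3 uint8, red, green, blue); there is no depth.
- viewer.get_calibration(name): a dict with "camera_matrix" (3x3 intrinsics, pixels), "eye" and "rotation" of the camera in the world. Camera axes: x right, y down, z forward; pixel columns grow to the right and rows downward; lengths in mm; the calibration is good to about 2 mm. A picture is of the moment at which its call begins: read the wrist's pose just before it. get_calibration takes no time and is no camera call; for the wrist camera it gives the pose at the moment of the call.
- env.job_done(): hands the job in, once; it reports no verdict.
The state is a dict: "time_s": time; "qpos": joint angles; "qvel": joint speeds; "effort": joint torques, N m; "ee_pos": TCP position; "ee_rot": TCP orientation; "force": force on the tool from outside, world axes, zero at the start; "torque": the same for the moment, N m; "gripper_width": finger opening in mm.
Only numpy, scipy, OpenCV 4.12 (cv2) and the standard library are available. Lean on these libraries where they do the work, as an engineer would, in place of code of your own. Each camera call takes 0.05 s, during which the arm holds its last target.

## Working session

There is one attempt and no reset: what is moved stays moved. The work goes in short steps, Python scripts to look and compute and a tool call to move; the robot and the scene stay as the last step left them, time stands still between calls to the robot, and variables do not carry over. Pictures are saved under pics/ and viewed, and the job is handed in when it is done.

Besides the shell and the picture viewer there is one more tool, called after "Emit:" in YAML: its name, and indented under it one key for each argument. move_arm: Moves the arm, as the interface text tells. Its arguments: {"type":"object","properties":{"moves":{"type":"array","items":{"type":"array"}},"force":{"type":"number"}},"required":["moves"]}

```bash
mkdir -p pics; python3 - <<'E'
from workcell import status, viewer
import cv2,json
s=status.state();print(s)
for n in("scene","side","wrist"):
    c=viewer.get_calibration(n);print(n,c)
    cv2.imwrite(f"pics/{n}0.png",viewer.grab_frame(n)[:,:,::-1])
E
```

```text
{'time_s': 0.0, 'qpos': array([-1.14806898e+00,  1.83510751e+01,  8.97064337e+01, -5.03617972e-04,
        7.20424245e+01, -1.14537187e+00]), 'qvel': array([-0.03188305, -0.01743557,  0.0017185 , -0.04904268,  0.00225636,
        0.06962045]), 'effort': array([-5.01459035e-04, -4.12465632e+01, -2.31973493e+01,  7.28826877e-02,
        4.58198413e-02, -1.41870069e-04]), 'ee_pos': array([ 5.74637436e+02, -1.57303878e-02,  2.91425638e+02]), 'ee_rot': array([-90.87085128,  89.90006554, 179.1266073 ]), 'force': array([-0.3458402 , -0.65307079,  0.51721529]), 'torque': array([0.02049189, 0.03573202, 0.02528866]), 'gripper_width': 90.69147604112402}
scene {'camera_matrix': array([[413.30749387,   0.        , 254.60282406],
       [  0.        , 413.30749387, 191.83371635],
       [  0.        ,   0.        ,   1.        ]]), 'eye': array([1310.26861615,  245.26683389, 1248.33865066]), 'rotation': array([-144.92233475,   -0.63977364,  109.62479362])}
side {'camera_matrix': array([[493.78841898,   0.        , 264.02248435],
       [  0.        , 493.78841898, 193.61940548],
       [  0.        ,   0.        ,   1.        ]]), 'eye': array([  267.20658605, -1030.95766577,  1436.52537493]), 'rotation': array([-1.40292732e+02, -7.93969560e-03, -1.58720136e+01])}
wrist {'camera_matrix': array([[312.04863954,   0.        , 250.18927257],
       [  0.        , 312.04863954, 195.40137167],
       [  0.        ,   0.        ,   1.        ]]), 'eye': array([574.91857364,  75.51469815, 384.6781249 ]), 'rotation': array([ 1.64531906e+02,  1.03305841e-01, -1.14328112e-02])}
```

View pics/scene0.png

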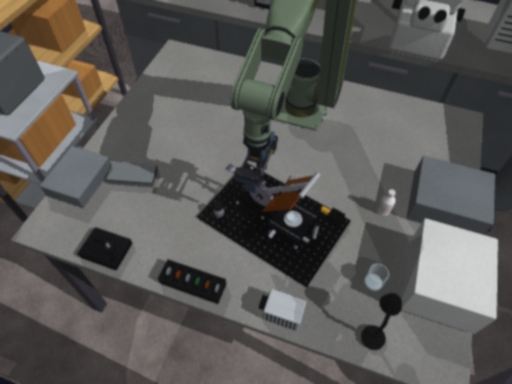

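View pics/side0.png

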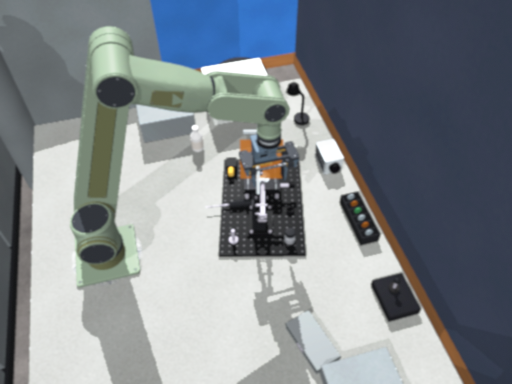

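View pics/wrist0.png

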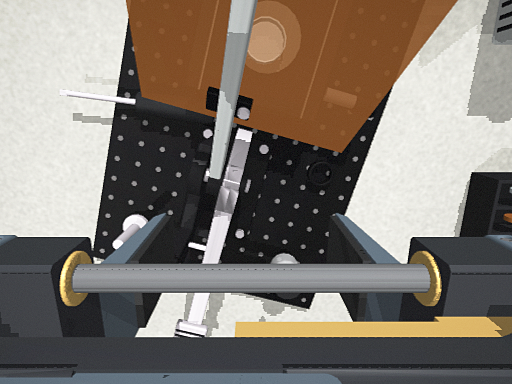

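```bash
cat > h.py <<'E'
import numpy as np,cv2
from workcell import viewer,status
from scipy.spatial.transform import Rotation as R
def cal(n):
    c=viewer.get_calibration(n);return c["camera_matrix"],np.array(c["eye"]),R.from_euler('xyz',c["rotation"],degrees=True).as_matrix()
def ray(c,u,v):
    K,e,r=c;d=r@np.linalg.inv(K)@[u,v,1];return e,d/np.linalg.norm(d)
def onz(c,u,v,z):
    e,d=ray(c,u,v);return e+d*(z-e[2])/d[2]
def tri(rays):
    A=sum(np.eye(3)-np.outer(d,d) for e,d in rays);b=sum((np.eye(3)-np.outer(d,d))@e for e,d in rays)
    p=np.linalg.solve(A,b);return p,[np.linalg.norm(np.cross(p-e,d)) for e,d in rays]
def proj(c,p):
    K,e,r=c;q=K@(r.T@(np.array(p)-e));return q[:2]/q[2]
E
python3 - <<'E'
import cv2
def crop(f,x0,y0,x1,y1,o,s):
    im=cv2.imread(f"pics/{f}.png")[y0:y1,x0:x1];cv2.imwrite(f"pics/{o}.png",cv2.resize(im,None,fx=s,fy=s,interpolation=cv2.INTER_CUBIC))
crop("scene0",190,150,360,290,"c1",4.5)
crop("side0",200,120,330,270,"c2",4)
crop("wrist0",90,190,330,345,"c3",3.3)
E
```

```text
(no output)
```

View pics/c1.png

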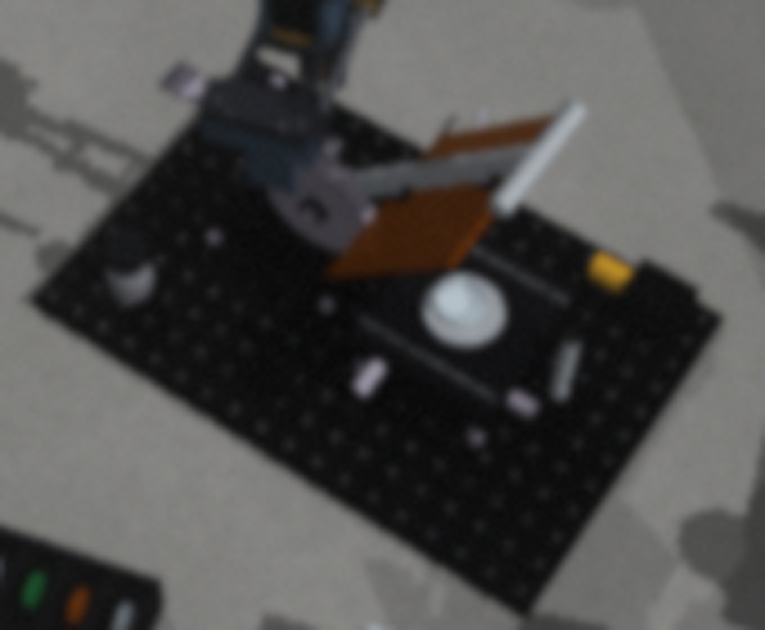

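View pics/c2.png

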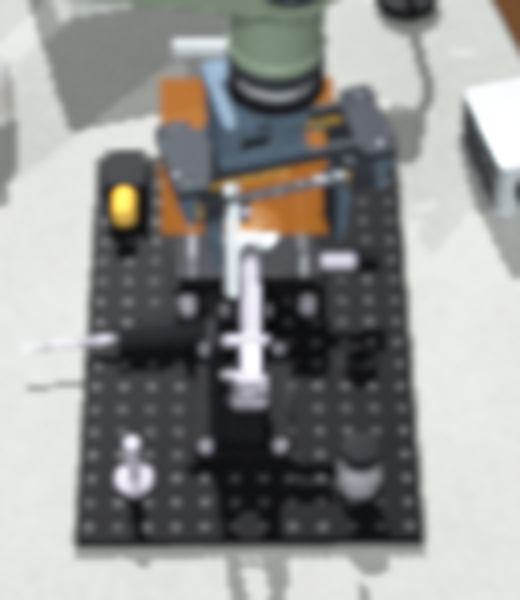

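View pics/c3.png

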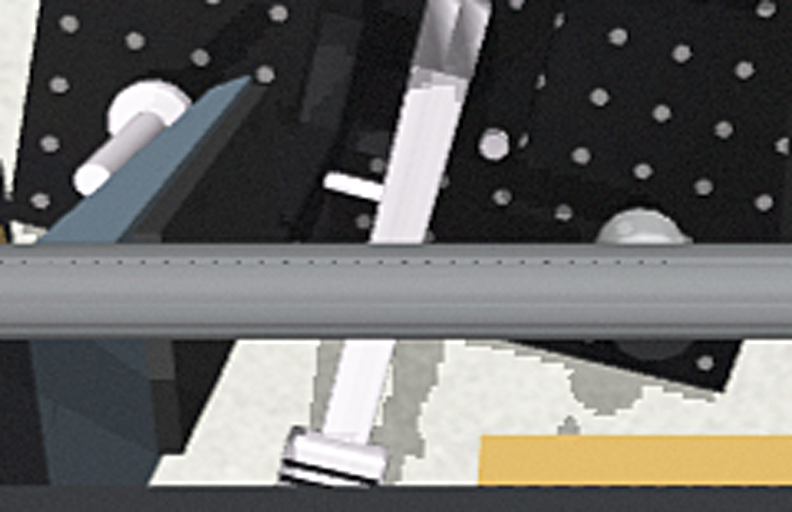

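```bash
python3 - <<'E'
from h import *
S,D,W=cal("scene"),cal("side"),cal("wrist")
q=np.round
L,B,Rr=[onz(S,*p,12) for p in((197.8,216.2),(306.7,286.7),(350,220.7))]
print("scene corners",q(L),q(B),q(Rr),np.linalg.norm(L-B),np.linalg.norm(B-Rr))
nl,nr=onz(D,219.5,255,12),onz(D,305.5,255,12)
print("side corners",q(nl),q(nr),np.linalg.norm(nl-nr))
wl=onz(W,309,308,12);print("wrist far near corner",q(wl))
v=(Rr-B)/np.linalg.norm(Rr-B);v2=nr-nl
yawa=np.degrees(np.arctan2(*( (Rr-B)[[1,0]])))
print("yaw from BR edge",yawa+180," LB",np.degrees(np.arctan2(*((B-L)[[1,0]])))," side",np.degrees(np.arctan2(*v2[[1,0]])))
c0=(L+Rr)/2;print("centre",c0)
print("pad side",q(onz(D,262.5,216.5,170)),"wrist",q(onz(W,192,328,170)))
print(tri([ray(D,262.5,216.5),ray(W,192,328)]))
for z in(250,280,310): print(z,q(onz(S,319.3,173.3,z)),q(onz(S,301.8,196,z)),np.linalg.norm(onz(S,319.3,173.3,z)-onz(S,301.8,196,z)))
E
```

```text
scene corners [ 654. -185.   12.] [776. 244.  12.] [489. 321.  12.] 445.7559552866979 296.51117202072925
side corners [ 371. -113.   12.] [ 652. -193.   12.] 292.31845792554276
wrist far near corner [ 655. -188.   12.]
yaw from BR edge 344.83493190540196  LB 74.21322009140448  side -15.8669317801007
centre [571.94353972  68.00138355  12.        ]
pad side [ 524. -110.  170.] wrist [527. -95. 170.]
(array([ 525.75312485, -102.90896072,  160.59378579]), [np.float64(0.3746710907664275), np.float64(0.3746710907663612)])
250 [513. 183. 250.] [613. 155. 250.] 103.16644458039278
280 [537. 185. 280.] [634. 158. 280.] 100.0663008212054
310 [561. 186. 310.] [655. 161. 310.] 96.96615706201838
```

```bash
python3 - <<'E'
from h import *
s=status.state();T=R.from_euler('xyz',s["ee_rot"],degrees=True).as_matrix();print(T.round(3))
ex=R.from_euler('z',-15.5,degrees=True).as_matrix()
ctr=np.array([572.5,67.5,0])
pad=ctr+ex@[0.7,-184,200];print(pad)
d=pad-(s["ee_pos"]+T[:,0]*78);print("shift cm",T.T@d/10)
for a in(-15.5,15.5):print(a,(T@R.from_euler('x',a,degrees=True).as_matrix()).round(3))
E
```

```text
[[-0.001  1.    -0.   ]
 [ 0.    -0.    -1.   ]
 [-1.    -0.001 -0.   ]]
[ 524.00268012 -109.99507025  200.        ]
shift cm [ 1.36851272 -5.05967762 11.00044544]
-15.5 [[-0.001  0.964  0.267]
 [ 0.     0.267 -0.964]
 [-1.    -0.001 -0.   ]]
15.5 [[-0.001  0.964 -0.267]
 [ 0.    -0.267 -0.964]
 [-1.    -0.001  0.   ]]
```

Emit:
move_arm:
  moves:
    - [[0,-2.5,5.5],0.13,-1]
    - [[0,-5,11],0.27,-1]
    - [[0,-5,11],0.27,-1]
    - [[0.5,-5,11],0.27,-1]
    - [[1,-5,11],0.27,-1]
    - [[1.4,-5,11],0.27,-1]
    - [[1.4,-5,11],0.27,-1]
    - [[1.4,-5,11],0.27,-1]
  force: 20

```text
time_s: 1.15
ee_pos: [525.2, -109.7, 278.3]
ee_rot: [99.0, 90.0, -6.4]
force: [0.6, 0.6, 0.1]
gripper_width: 14.2
```

```bash
python3 - <<'E'
from h import *
s=status.state();print(s["ee_pos"],s["ee_rot"],s["force"],s["gripper_width"],s["time_s"])
for n in("scene","side","wrist"): cv2.imwrite(f"pics/{n}1.png",viewer.grab_frame(n)[:,:,::-1])
def crop(f,x0,y0,x1,y1,o,s):
    im=cv2.imread(f"pics/{f}.png")[y0:y1,x0:x1];cv2.imwrite(f"pics/{o}.png",cv2.resize(im,None,fx=s,fy=s,interpolation=cv2.INTER_CUBIC))
crop("scene1",190,130,360,270,"d1",4.5)
crop("side1",200,120,330,270,"d2",4)
E
```

```text
[ 525.22236831 -109.6566981   278.26703567] [98.99330011 89.98974525 -6.43488282] [0.641246   0.55747315 0.11662152] 14.150285416859836 1.15
```

View pics/d1.png

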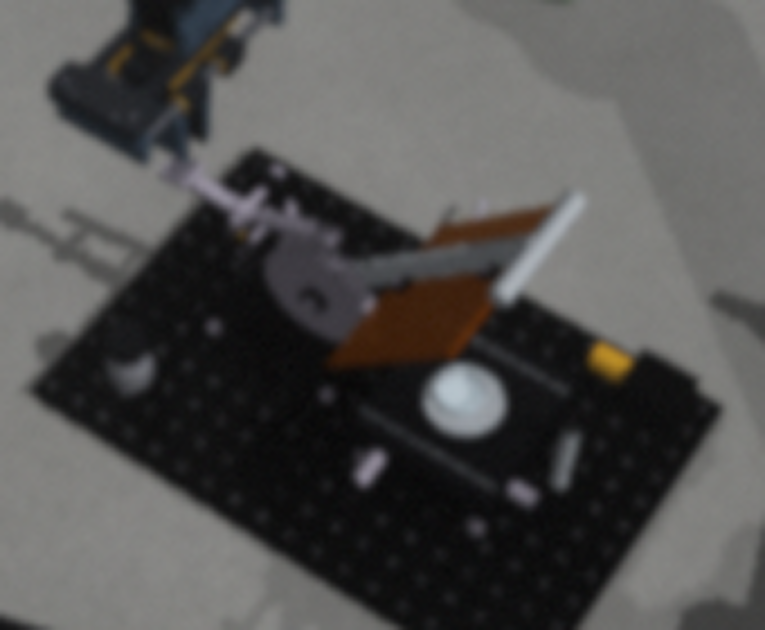

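View pics/d2.png

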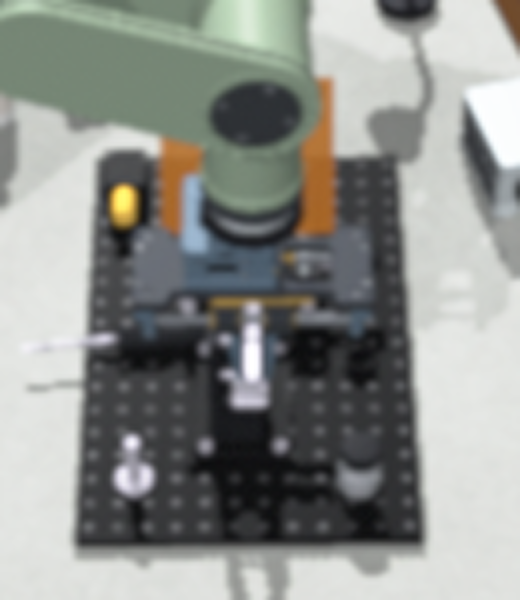

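View pics/wrist1.png

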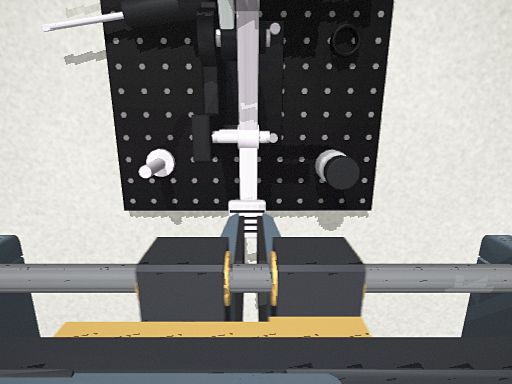

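```bash
python3 - <<'E'
from h import *
S,D,W=cal("scene"),cal("side"),cal("wrist")
s=status.state();p=s["ee_pos"]
tip=p-[0,0,78]
print("tip",tip)
for n,c,o,k in(("scene",S,(190,130),4.5),("side",D,(200,120),4),("wrist",W,(0,0),1)):
    for nm,q in(("tip",tip),("tcp",p),("pad170",[524.5,-108,170])):
        u=proj(c,q);print(n,nm,u.round(1),((u-o)*k).round())
print(tri([ray(S,190+180/4.5,130+168/4.5),ray(D,200+250/4,120+382/4)]))
print(tri([ray(S,190+180/4.5,130+168/4.5),ray(D,200+250/4,120+388/4)]))
E
```

```text
tip [ 525.12001693 -109.92395448  200.46078163]
scene tip [229.3 160.9] [177. 139.]
scene tcp [228.4 144.9] [173.  67.]
scene pad170 [230.3 166.7] [181. 165.]
side tip [262.8 210.6] [251. 363.]
side tcp [262.7 194.9] [251. 300.]
side pad170 [262.4 216. ] [250. 384.]
wrist tip [250.2 241.1] [250. 241.]
wrist tcp [250.2 331.5] [250. 331.]
wrist pad170 [248.5 220.7] [249. 221.]
(array([ 526.12955406, -107.22575409,  170.15546532]), [np.float64(1.3276750502513273), np.float64(1.3276750502511396)])
(array([ 524.47296023, -109.14939846,  166.26835083]), [np.float64(0.08804135425922274), np.float64(0.08804135425947697)])
```

```bash
python3 - <<'E'
import cv2
def crop(f,x0,y0,x1,y1,o,s):
    im=cv2.imread(f"pics/{f}.png")[y0:y1,x0:x1];cv2.imwrite(f"pics/{o}.png",cv2.resize(im,None,fx=s,fy=s,interpolation=cv2.INTER_CUBIC))
crop("scene1",200,130,270,190,"e1",11)
crop("side1",235,180,295,230,"e2",12)
crop("wrist1",190,180,310,270,"e3",6)
E
```

```text
(no output)
```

View pics/e1.png

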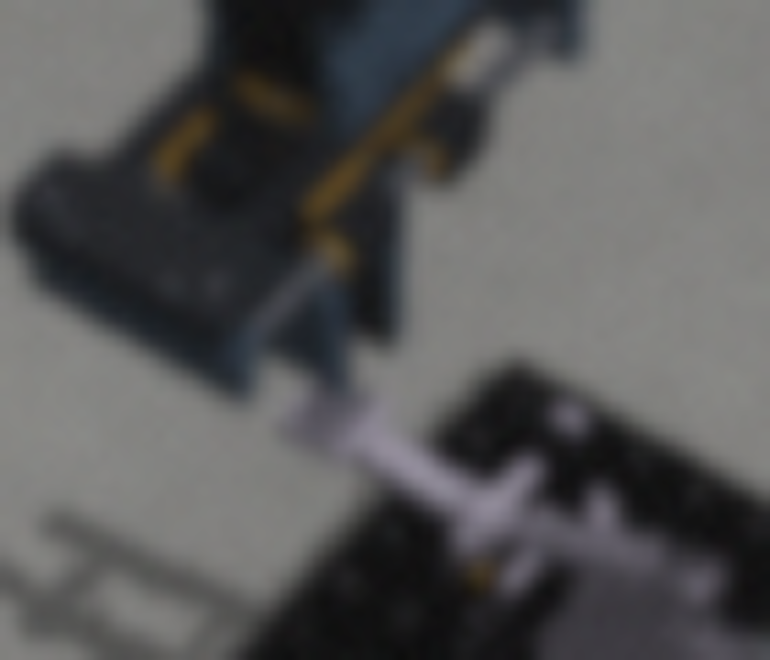

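View pics/e2.png

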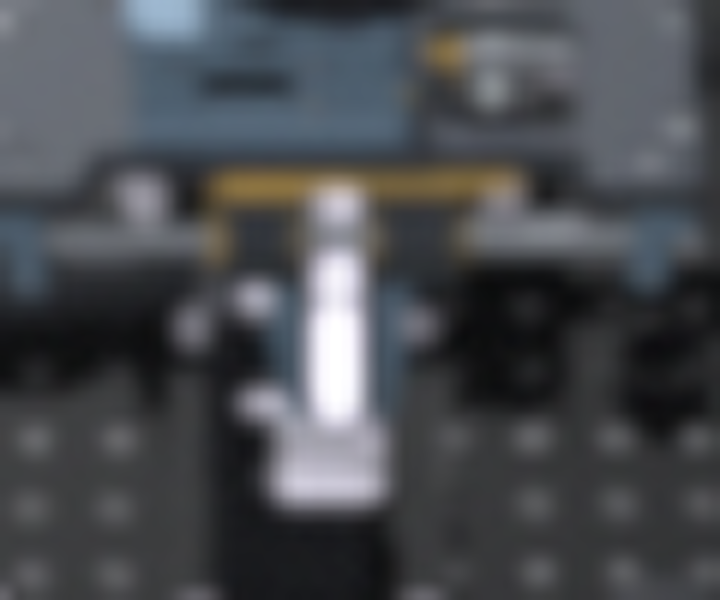

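View pics/e3.png

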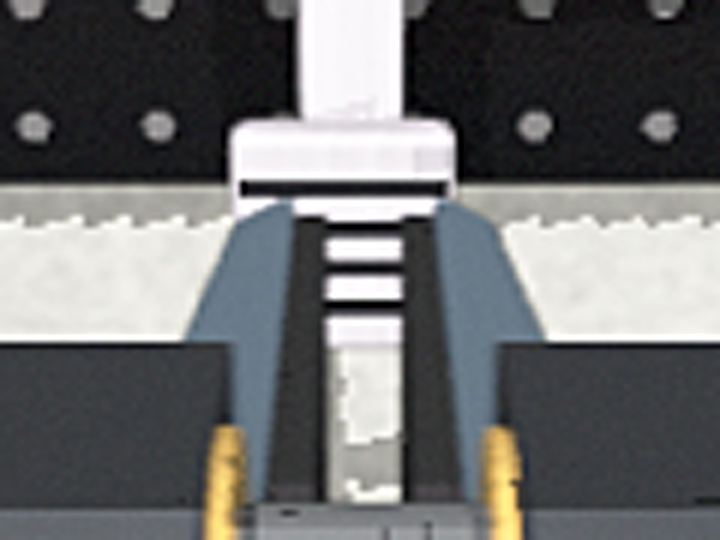

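Emit:
move_arm:
  moves:
    - [[0,0,0],0,-1]
    - [[0,0,0],0,-1]
    - [[0.8,0,0],0,-1]
    - [[1.6,0,0],0,-1]
    - [[2.4,0,0],0,-1]
    - [[2.7,0,0],0,-1]
    - [[3.0,0,0],0,-1]
    - [[3.3,0,0],0,-1]
    - [[3.3,0,0],0,-1]

```text
time_s: 2.42
ee_pos: [525.1, -110.1, 245.5]
ee_rot: [74.5, 90.0, -31.0]
force: [-0.5, -0.1, 2.4]
gripper_width: 0.7
```

Emit:
move_arm:
  moves:
    - [[0.3,0,0],0,-1]
    - [[0.6,0,0],0,-1]
    - [[0.9,0,0],0,-1]
    - [[1.2,0,0],0,-1]
    - [[1.2,0,0],0,-1]

```text
time_s: 3.05
ee_pos: [524.9, -109.9, 232.8]
ee_rot: [-95.1, 90.0, 159.4]
force: [0.1, 0.2, 0.0]
gripper_width: 0.2
```

Emit:
move_arm:
  moves:
    - [[0.3,0,0],0,-1]
    - [[0.6,0,0],0,-1]
    - [[0.6,0,0],0,-1]

```text
time_s: 3.42
ee_pos: [525.3, -110.0, 230.6]
ee_rot: [98.2, 89.8, -7.3]
force: [-5.8, 0.5, 19.1]
gripper_width: 0.4
```

Emit:
move_arm:
  moves:
    - [[-2,0,0],0,-1]
    - [[-5,0,0],0,-1]
    - [[-7,0,0],0,-1]
    - [[-7,0,6],0,-1]
    - [[-7,0,6],0,-1]

```text
time_s: 4.05
ee_pos: [508.3, -170.3, 297.5]
ee_rot: [33.0, 89.9, -72.7]
force: [0.5, -0.3, -1.2]
gripper_width: 0.5
```

```bash
python3 - <<'E'
from h import *
s=status.state();print(s["ee_pos"],s["ee_rot"],s["force"],s["gripper_width"],s["time_s"])
for n in("scene","side","wrist"): cv2.imwrite(f"pics/{n}2.png",viewer.grab_frame(n)[:,:,::-1])
def crop(f,x0,y0,x1,y1,o,s):
    im=cv2.imread(f"pics/{f}.png")[y0:y1,x0:x1];cv2.imwrite(f"pics/{o}.png",cv2.resize(im,None,fx=s,fy=s,interpolation=cv2.INTER_CUBIC))
crop("scene2",200,130,360,250,"f1",5)
crop("side2",225,170,305,230,"f2",10)
E
```

```text
[ 508.28171342 -170.32785759  297.48004252] [ 33.01175871  89.92764058 -72.67727682] [ 0.51005254 -0.3126923  -1.23488396] 0.5433942784857442 4.05
```

View pics/f1.png

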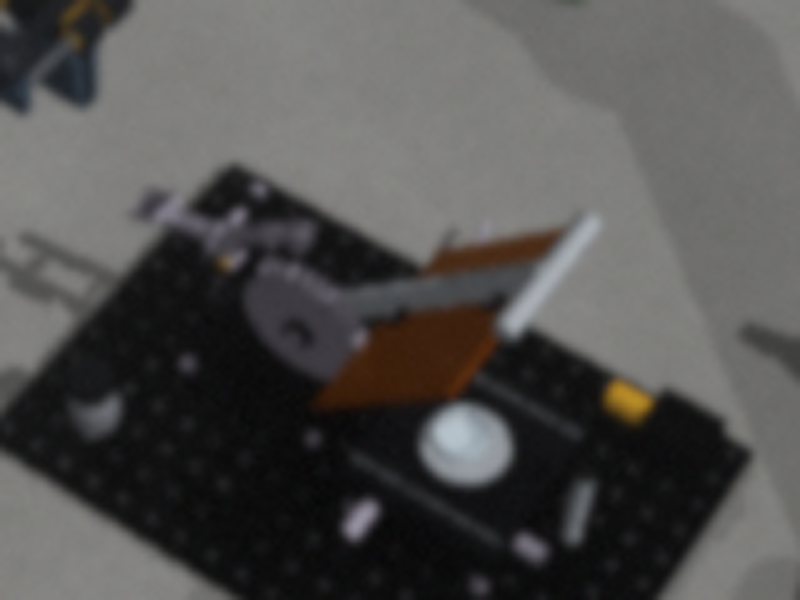

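View pics/f2.png

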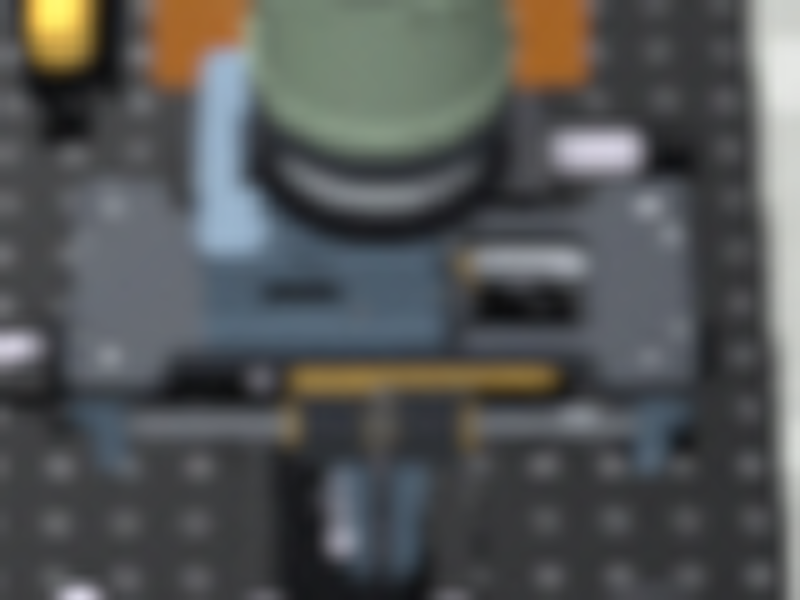

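View pics/wrist2.png

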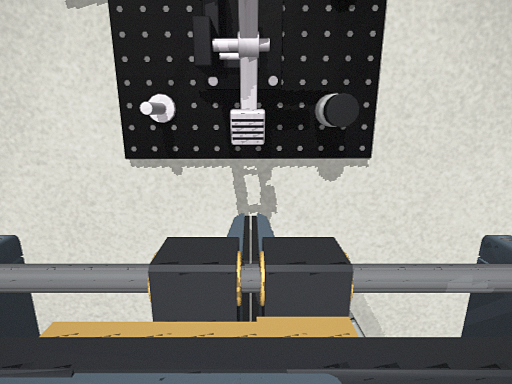

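```bash
python3 - <<'E'
from h import *
S=cal("scene");ex=R.from_euler('z',-15.5,degrees=True).as_matrix();ctr=np.array([572.5,67.5,0])
h=ctr+ex@[0,-55,112];print("hinge",h)
e,d=ray(S,310.5,184.3)
for hx in(-17,-13,-9):
    n=ex[:,0];t=((h+ex@[hx,0,0]-e)@n)/(d@n);p=e+t*d;l=ex.T@(p-h);print(hx,p.round(1),l.round(1),np.hypot(*l[1:]),np.arctan2(l[2],l[1]))
for a in(.7,.75,.8,.85,.9): print(a,proj(S,h+ex@[-13,225*np.cos(a),225*np.sin(a)]).round(1),[proj(S,h+ex@[-13+k,225*np.cos(a),225*np.sin(a)]).round(1) for k in(-50,50)])
s=status.state();T=R.from_euler('xyz',s["ee_rot"],degrees=True).as_matrix();print(T.round(3));tip=s["ee_pos"]+T[:,0]*78
for a in(.85,.8,.6,.4,.2,0,-.05):
    q=h+ex@[-13,225*np.cos(a),225*np.sin(a)+8];print(a,q.round(1),(T.T@(q-tip)/10).round(2))
E
```

```text
hinge [557.80188932  14.50032507 112.        ]
-17 [583.4 170.5 277.7] [-17.  157.1 165.7] 228.3312185005387 0.8118647733176566
-13 [587.7 170.9 283.4] [-13.  158.7 171.4] 233.56557585391656 0.8238132249214399
-9 [592.  171.3 289.1] [ -9.  160.3 177.1] 238.83181399398808 0.8352363217243343
0.7 [313.3 191.7] [array([321.8, 180.6]), array([304.5, 203.3])]
0.75 [311.5 188.9] [array([320. , 177.8]), array([302.6, 200.4])]
0.8 [309.5 186. ] [array([318.1, 174.9]), array([300.6, 197.5])]
0.85 [307.4 183.1] [array([316.1, 172.1]), array([298.4, 194.6])]
0.9 [305.1 180.3] [array([313.9, 169.2]), array([296. , 191.7])]
[[-0.     0.964 -0.267]
 [ 0.001 -0.267 -0.964]
 [-1.    -0.    -0.001]]
0.85 [585.  161.1 289. ] [ -6.98  -1.45 -33.69]
0.8 [587.2 169.  281.4] [ -6.21  -1.45 -34.52]
0.6 [594.9 196.9 247. ] [ -2.77  -1.45 -37.41]
0.4 [600.7 217.7 207.6] [  1.17  -1.45 -39.56]
0.2 [604.2 230.5 164.7] [  5.46  -1.45 -40.88]
0 [605.4 234.8 120. ] [  9.93  -1.45 -41.33]
-0.05 [605.3 234.5 108.8] [ 11.06  -1.45 -41.3 ]
```

Emit:
move_arm:
  moves:
    - [[-5,0,0],0,-1]
    - [[-10,0,0],0,-1]
    - [[-10,-0.4,-5],0,-1]
    - [[-10,-0.8,-10],0,-1]
    - [[-10,-1.4,-15],0,-1]
    - [[-10,-1.4,-20],0,-1]
    - [[-10,-1.4,-25],0,-1]
    - [[-10,-1.4,-30],0,-1]
    - [[-10,-1.4,-34],0,-1]
    - [[-10,-1.4,-34.5],0,-1]
    - [[-10,-1.4,-34.5],0,-1]

```text
time_s: 5.58
ee_pos: [587.1, 169.1, 396.8]
ee_rot: [-38.3, 89.9, -143.7]
force: [-0.6, -0.2, -0.0]
gripper_width: 0.1
```

```bash
python3 - <<'E'
from h import *
s=status.state();print(s["ee_pos"],s["ee_rot"],s["force"],s["gripper_width"],s["time_s"])
for n in("scene","side","wrist"): cv2.imwrite(f"pics/{n}3.png",viewer.grab_frame(n)[:,:,::-1])
def crop(f,x0,y0,x1,y1,o,s):
    im=cv2.imread(f"pics/{f}.png")[y0:y1,x0:x1];cv2.imwrite(f"pics/{o}.png",cv2.resize(im,None,fx=s,fy=s,interpolation=cv2.INTER_CUBIC))
crop("scene3",240,120,360,210,"g1",6.5)
c=cal("scene");tip=s["ee_pos"]-[0,0,78];print(proj(c,tip))
E
```

```text
[587.14773889 169.14320311 396.84333912] [ -38.32802263   89.93792874 -143.70089396] [-0.6253751  -0.15985347 -0.04505001] 0.12299094990260938 5.575
[311.47955479 176.58725611]
```

View pics/g1.png

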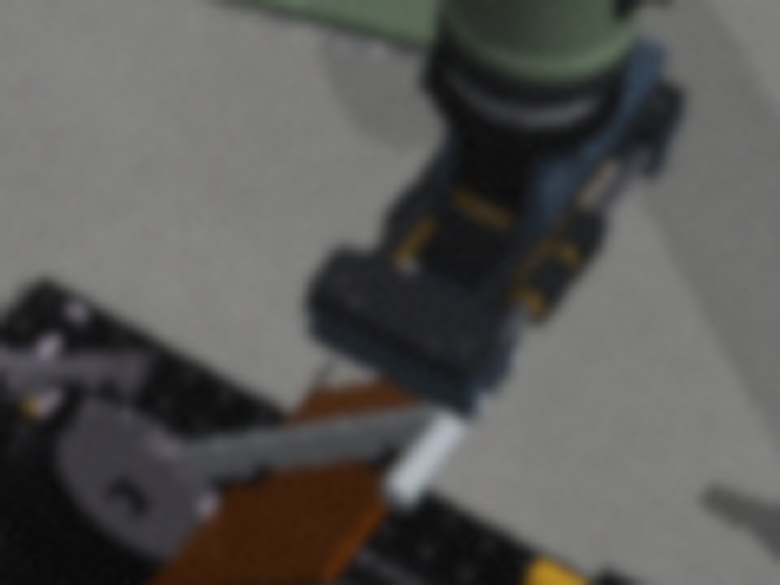

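View pics/wrist3.png

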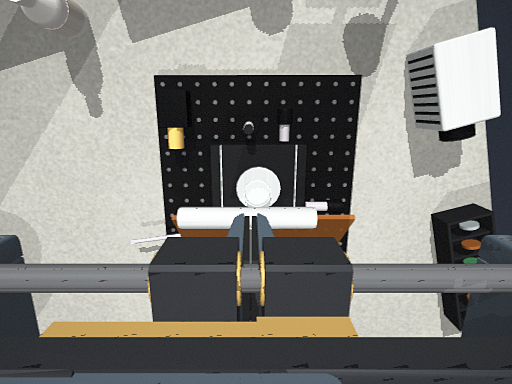

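View pics/side3.png

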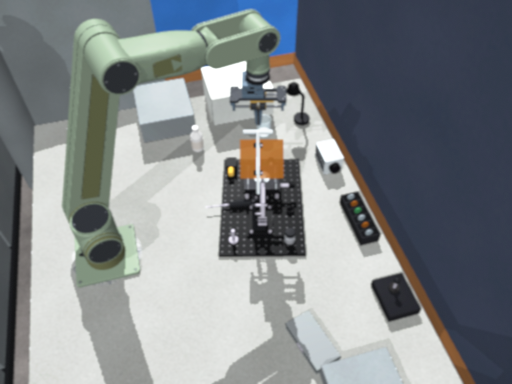

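```bash
python3 - <<'E'
from h import *
S,W=cal("scene"),cal("wrist");ex=R.from_euler('z',-15.5,degrees=True).as_matrix();h=np.array([557.8,14.5,112])
for a,b in(((178,218),(319.4,173)),((317,217.5),(301.6,195.6)),((247.5,218),(310.5,184.3))):
    p,r=tri([ray(W,*a),ray(S,*b)]);l=ex.T@(p-h);print(p.round(1),l.round(1),r,np.hypot(*l[1:]),np.arctan2(l[2],l[1]))
for z in (270,280,290):print(onz(W,247.5,218,z))
E
```

```text
[540.  184.2 285.8] [-62.6 158.8 173.8] [np.float64(0.8357962988722559), np.float64(0.8357962988721686)] 235.36648939513674 0.8304841648665797
[633.4 156.9 281.7] [ 34.8 157.4 169.7] [np.float64(0.5861632550294207), np.float64(0.5861632550293758)] 231.4816075003595 0.8231702825042251
[586.  170.  281.9] [-14.4 157.4 169.9] [np.float64(0.8716714902583617), np.float64(0.8716714902584284)] 231.55661648364406 0.8235053143592674
[584.43591086 165.08983362 270.        ]
[585.47797215 168.50174762 280.        ]
[586.52003344 171.91366161 290.        ]
```

Emit:
move_arm:
  moves:
    - [[1.2,0,0],0,-1]
    - [[2.4,0,0],0,-1]
    - [[3.1,0,-0.2],0,-1]
    - [[3.6,0,-0.6],0,-1]
    - [[4.1,0,-1.1],0,-1]
    - [[5.0,0,-1.9],0,-1]
    - [[5.0,0,-1.9],0,-1]

```text
time_s: 6.6
ee_pos: [592.7, 187.6, 346.5]
ee_rot: [-95.9, 90.0, 158.7]
force: [-0.7, 1.0, -0.3]
gripper_width: 0.4
```

```bash
python3 - <<'E'
from h import *
s=status.state();print(s["ee_pos"],s["force"])
for n in("scene","wrist"): cv2.imwrite(f"pics/{n}4.png",viewer.grab_frame(n)[:,:,::-1])
def crop(f,x0,y0,x1,y1,o,s):
    im=cv2.imread(f"pics/{f}.png")[y0:y1,x0:x1];cv2.imwrite(f"pics/{o}.png",cv2.resize(im,None,fx=s,fy=s,interpolation=cv2.INTER_CUBIC))
crop("scene4",240,120,360,210,"i1",6.5)
E
```

```text
[592.71566575 187.61044602 346.49068693] [-0.7383061   1.02798605 -0.32662276]
```

View pics/i1.png

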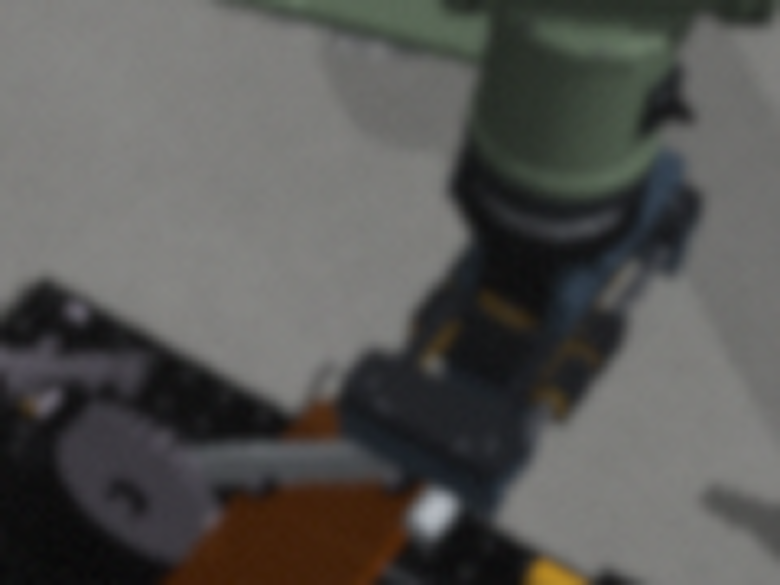

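View pics/wrist4.png

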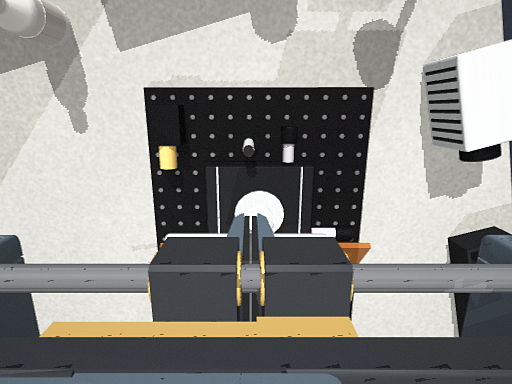

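Emit:
move_arm:
  moves:
    - [[1.1,0,-0.5],0,-1]
    - [[2.1,0,-1.1],0,-1]
    - [[3.1,0,-1.7],0,-1]
    - [[4.0,0,-2.3],0,-1]
    - [[5.0,0,-2.8],0,-1]
    - [[6.0,0,-3.3],0,-1]
    - [[7.0,0,-3.7],0,-1]
    - [[8.1,0,-4.0],0,-1]
    - [[9.2,0,-4.3],0,-1]
    - [[10.3,0,-4.6],0,-1]
    - [[10.3,0,-4.6],0,-1]

```text
time_s: 8.07
ee_pos: [604.3, 230.7, 242.6]
ee_rot: [-42.9, 89.8, -148.4]
force: [0.8, -0.0, 0.2]
gripper_width: 0.4
```

```bash
python3 - <<'E'
from h import *
s=status.state();print(s["ee_pos"],s["force"])
for n in("scene","wrist"): cv2.imwrite(f"pics/{n}5.png",viewer.grab_frame(n)[:,:,::-1])
def crop(f,x0,y0,x1,y1,o,s):
    im=cv2.imread(f"pics/{f}.png")[y0:y1,x0:x1];cv2.imwrite(f"pics/{o}.png",cv2.resize(im,None,fx=s,fy=s,interpolation=cv2.INTER_CUBIC))
crop("scene5",220,130,360,235,"j1",5.6)
E
```

```text
[604.28852846 230.70885795 242.64759584] [ 0.81852751 -0.04028604  0.19619863]
```

View pics/j1.png

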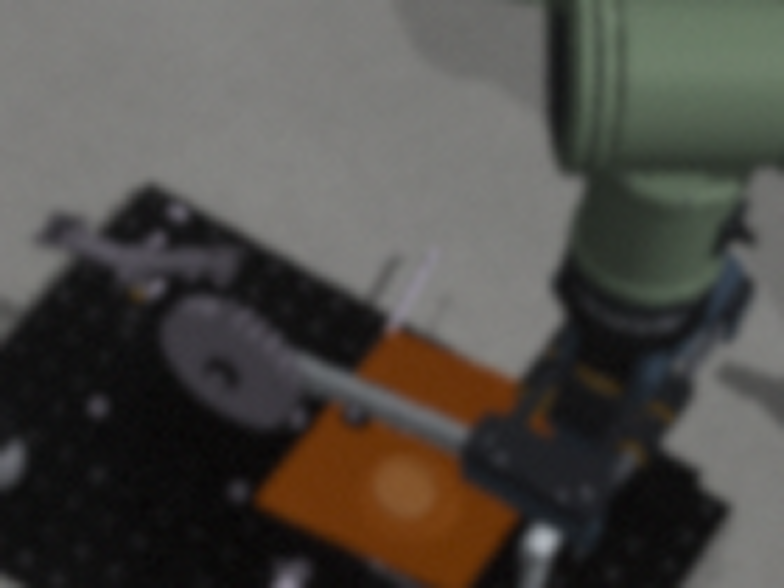

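View pics/wrist5.png

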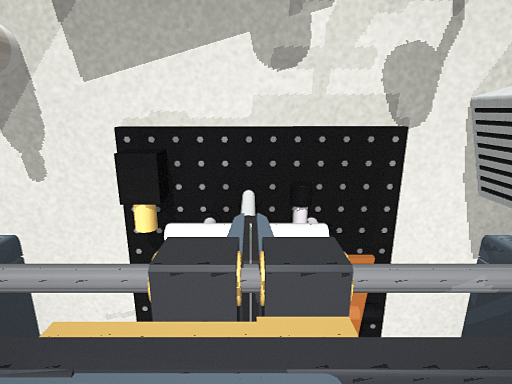

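Emit:
move_arm:
  moves:
    - [[0.7,0,-0.1],0,-1]
    - [[1.4,0,-0.2],0,-1]
    - [[2.1,0,-0.3],0,-1]
    - [[2.8,0,-0.3],0,-1]
    - [[3.4,0,-0.4],0,-1]
    - [[3.9,0,-0.4],0,-1]
    - [[4.3,0,-0.4],0,-1]
    - [[4.3,0,-0.4],0,-1]

```text
time_s: 9.18
ee_pos: [605.6, 234.7, 200.7]
ee_rot: [-43.6, 89.9, -149.1]
force: [0.5, -0.1, 0.4]
gripper_width: 0.6
```

Emit:
move_arm:
  moves:
    - [[0.2,0,0],0,-1]
    - [[0.4,0,0],0,-1]
    - [[0.4,0,0],0,-1]

```text
time_s: 9.55
ee_pos: [605.7, 234.7, 199.4]
ee_rot: [106.9, 90.0, 1.5]
force: [-3.9, -0.4, 10.8]
gripper_width: 0.3
```

Emit:
move_arm:
  moves:
    - [[0.2,0,0],0,-1]
    - [[0.2,0,0],0,-1]
    - [[0.2,0,0],0,-1]

```text
time_s: 9.93
ee_pos: [605.7, 234.7, 199.3]
ee_rot: [117.3, 89.9, 11.9]
force: [-5.6, -1.7, 17.1]
gripper_width: 0.5
```

Emit:
move_arm:
  moves:
    - [[-1,0,0],0,-1]
    - [[-4,0,0],0,-1]
    - [[-8,0,0],0,-1]
    - [[-13,0,0],0,-1]
    - [[-18,0,0],0,-1]
    - [[-18,0,3],0,-1]
    - [[-18,0,7],0,-1]
    - [[-18,0,7],0,-1]

```text
time_s: 10.92
ee_pos: [586.7, 165.4, 375.7]
ee_rot: [24.9, 90.0, -80.8]
force: [-0.3, 0.2, 0.2]
gripper_width: 0.1
```

```bash
python3 - <<'E'
from h import *
s=status.state();print(s["ee_pos"],s["force"],s["time_s"])
for n in("scene","side","wrist"): cv2.imwrite(f"pics/{n}6.png",viewer.grab_frame(n)[:,:,::-1])
def crop(f,x0,y0,x1,y1,o,s):
    im=cv2.imread(f"pics/{f}.png")[y0:y1,x0:x1];cv2.imwrite(f"pics/{o}.png",cv2.resize(im,None,fx=s,fy=s,interpolation=cv2.INTER_CUBIC))
crop("scene6",190,150,360,290,"k1",4.5)
crop("side6",200,120,330,270,"k2",4)
E
```

```text
[586.70979652 165.44058589 375.71260722] [-0.30862915  0.18799407  0.2346146 ] 10.925
```

View pics/k1.png

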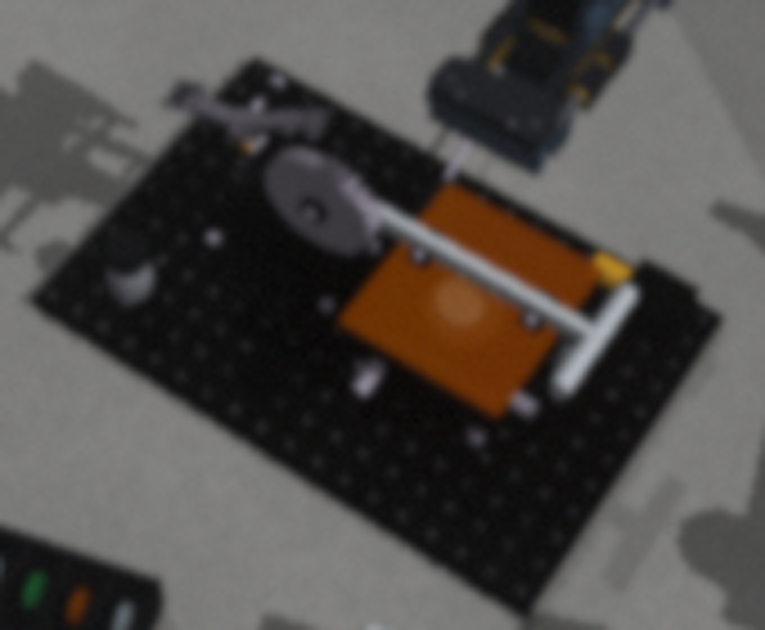

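View pics/k2.png

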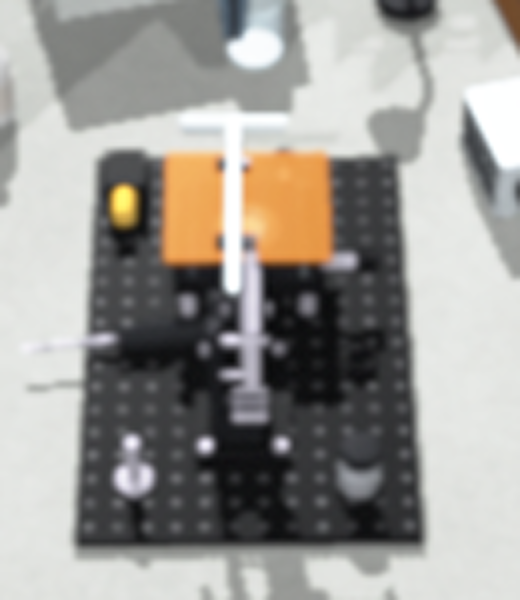

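View pics/wrist6.png

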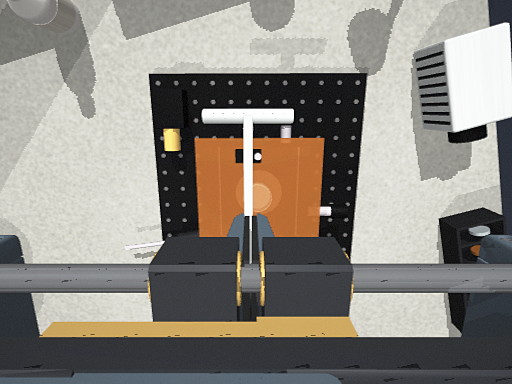

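```bash
python3 - <<'E'
from h import *
S,D,W=cal("scene"),cal("side"),cal("wrist")
print(tri([ray(W,248,116.5),ray(S,322.9,225.6),ray(D,258.8,151)]))
print(proj(S,[605.4,234.8,112]),proj(D,[605.4,234.8,112]),proj(W,[605.4,234.8,112]))
from workcell import env
E
```

```text
(array([604.34455119, 235.07782705, 111.2575586 ]), [np.float64(1.775253249574742), np.float64(2.7809424673486562), np.float64(2.6621876514030096)])
[321.89132817 225.8394287 ] [258.42044946 150.62045355] [249.77197948 115.06219199]
```

Three views put the bar centre at a height of 111 mm, against 112 mm for fully down. The pawl is free and the loose things on and near the board have not moved.

```bash
python3 -c "
from workcell import env
print(env.job_done())"
```

```text
the job is handed in; nothing more can be done
None
```

The job is done and handed in, at about 11 s of the 48 s allowed. With the fingers shut, I pressed the thumb pad down until the pawl flipped. I then pushed the shield down by its end bar, following its arc, until it rested on the stop post, and lifted the gripper clear.

- **Pawl:** the force on the pad fell to 0 as the pawl threw over, then rose to 19 N at the end of its travel. The pictures afterwards show the hook clear of the teeth, and it stayed clear.
- **Shield:** pressing the bar on the stop gave 17 N with no further travel. After letting go, the three camera views put the bar centre at a height of 111 mm, where fully down is 112 mm. The views agree to within about 3 mm.
- **Loose things:** I judged these by eye, with no measurements. The dish shows through the plate in its place, and the canister, post and driver look unmoved. I did not check the lens ring, solvent, slide box and beaker separately, but the gripper never went near them.

Two measurements disagreed a little with the given values. The fingertips pushed the pad down about 16 mm instead of 23 mm; I took this to be because the pawl started partly pressed and the pad tilts. The bar's distance from the hinge came out at about 231 mm instead of 225 mm while the shield was raised, probably from small errors in the measured pose.

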